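# Fit the power supply in the control enclosure and close it

## Task

Stand the power supply module upright in the open control enclosure, midway between the contactor and the terminal block, and press its back firmly but without ramming square and flush against the heat sink. Then let go of it and lower the clear lid until it is fully closed; leave the spare contactor and the blue bin where they are.

Things in the scene. Friction and masses are not known exactly. Their poses are not given: they have to be found in the camera images.
- supply: Loose power supply, a bare-aluminium upright block 90 (its x) x 42 (its y) x 62 mm tall, 0.35 kg, black vent slots in its two long sides, a green connector strip on its front (-x) end. It stands on the bench to the robot's left, back end roughly to the robot's right (towards the enclosure). Origin: centre of its underside; x points to its back, z up.
- supply_back (a point): Bottom centre of the module's back face: 45 mm along +x from supply's origin.
- enclosure: Fixed grey plastic enclosure, an open box 220 (its x) x 272 (its y) x 85 mm high outside, walls and floor 5 mm thick (inner floor 5 mm above the bench). Four cable glands stick out 24 mm from its front (-x) wall at 35 mm height. Origin: centre of its underside; x points to the hinged side, which is roughly the robot's right (world -y), so its front faces left; z up.
- lid (a joint): Angle of the enclosure's lid in rad: 0 closed, grows as the free edge rises; it is stopped at 1.0, so it always leans over the rear part of the box and a vertical tool cannot get down to the heat sink. Stiff hinge: it stays where left and closes when its free edge is pushed down with a few newtons.
- lid_hinge (a point): On the lid's hinge axis (parallel to the enclosure's y, over its rear (+x) wall, 85 mm above the bench), at mid-length. Fixed to the lid and turns with it: x is in the lid's plane away from its free edge, z is the normal of the lid's outer face. The lid is a clear panel with a 20 mm grey frame, 220 (x -220 to 0) x 272 x 8 mm (z 0 to 8 mm).
- lid_edge (a point): Middle of the lid's free edge, on the outer (upper) face: 220 mm from the hinge axis.
- contactor: Fixed black contactor inside the enclosure, stepped: 90 (x) x 50 (y) mm base 36 mm high, with a 50 x 50 mm middle part up to 58 mm. Origin: centre of its underside, on the inner floor; axes parallel to the enclosure's. It may be on the near or on the far side of the free place, seen from the robot.
- terminals: Fixed white terminal block inside the enclosure, 90 (x) x 50 (y) x 50 mm high with rows of screws. Origin: centre of its underside, on the inner floor; axes parallel to the enclosure's. On the other side of the free place, its centre 172 mm in y from the contactor's centre; the free place between them is 122 mm wide.
- heatsink: Fixed aluminium heat sink inside the enclosure at the rear of the free place, 26 (x) x 100 (y) x 60 mm high plus 8 mm fins on top. Origin: centre of its underside, on the inner floor; axes parallel to the enclosure's.
- sink_face (a point): Bottom centre of the heat sink's flat front face (13 mm towards -x from its origin), axes parallel to the enclosure's; the module's back is to touch this face.
- spare: Bystander: loose black spare contactor standing on the bench near the module, 70 x 55 mm base 34 mm high, middle part 54 mm high. Origin: centre of its underside.
- bin: Bystander: loose blue open stock bin 200 (x) x 120 (y) x 90 mm high, to the right of the enclosure. Origin: centre of its underside.
Things that resemble listed ones, but are neither listed nor needed, are in the scene too. Leave any yellow look-alike of the supply alone.

How it is judged:
By the outcome, as a careful person would: the job done as asked, in the order asked, and still so for the second after the job is handed in, with the robot touching nothing.
It also fails if it takes over 61 s, if anything falls off the work surface, if the arm or the gripper's body presses on something with over 40 N, if the wrist force passes 120 N, or if a joint passes its speed limit or range.

## Robot

A 7-joint arm with a two-finger parallel gripper is mounted at the origin on the work surface. World frame = base frame: x ahead of the robot, y to its left, z up, the work surface at z = 0. Lengths are in m, angles in rad, forces in N, time in s.
With the tool pointing down it reaches from about 0.4 to 0.85 m from the base axis. Payload 10.4 kg.
Tool frame: the origin (TCP) lies between the finger pads; the fingertips stand 19 mm ahead of it and the grasp point (between the pads) is the TCP (manip.tips_ahead is the distance from the TCP to the fingertips, in m); z points along the fingers, y is the line along which they close (so a half turn about z gives the same grasp; the last joint's range is limited). The gripper opens to 85 mm and grips with 20 to 120 N. Pads are 22 mm wide; open, the fingers measure 114 mm over their backs; the gripper's body (76 mm by 85 mm) begins 54 mm behind the grasp point. The pads swing forward as they close: fully open they stand 13 mm farther back than shut.
Start: joints at [1.19, 0.332, -0.065, 1.46, 0.022, 1.35, -0.088], TCP at [0.219, -0.585, 0.25] pointing down, gripper open.
Joint ranges: [-2.6, 2.6], [-0.5, 2.12], [-1.47, 1.34], [0.16, 2.42], [-1.27, 4.41], [0.06, 2.06], [-2.6, 2.6]. Speed limits (rad/s): [2.22, 2.22, 2.79, 2.79, 3.14, 3.14, 3.14].

## Interface

Orientations are given as a unit quaternion [x, y, z, w].
In Python, from workcell import manip, viewer gives the robot as it stands.
- The arm moves only by the tool arm_command, never from a script. Its argument "series" is text: rows parted by semicolons, each of 5 numbers parted by spaces: the closure, from 0 (fully open) to 1 (shut), then the shift along the tool's x, y, z normalised to -1 to 1, where 1 is 0.4 m, then the turn about the tool's z normalised to -1 to 1, where 1 is 180 degrees. In form: jaw tx ty tz spin; .... A call has exactly 10 rows; each row shifts and turns the commanded pose from where the row before left it, along the tool's axes as they then stand; what a row does not reach is not made up. A row lasts 1/8 s, in which the tool goes at most 62.5 mm and 10.7 degrees, less where a joint would pass 70% of its speed; a pose out of reach is approached as far as the arm can. A call with a number of a shift or a turn outside -1 to 1 is refused whole. A call with a gripper value outside its range is refused whole. The fingers move at their own pace and stop on an object; "newtons" is the grip in N (left out, the last holds). Time passes only in rows, so rows that do not move let the fingers close, or fill a call up. It gives the time, the measured TCP pose, the force, the opening and the grip force at its end, in the units of the state.
- manip.get_obs(): the state, without advancing time (a new reading comes with each control period).
- viewer.camera(name): name is "scene" or "top" or "wrist"; returns a dict with "pixels" (480x640x3 uint8, red, green, blue), "intrinsics" (3x3 intrinsics, pixels), "D" ([k1, k2, p1, p2, k3] as OpenCV has them; the pictures are not rectified), "extrinsics" (4x4, takes a point from world to camera coordinates). Camera axes: x right, y up, looking along -z (the intrinsics and any distortion apply to the point x, -y, -z); pixel columns grow to the right and rows downward; lengths in m; the calibration is good to about 2 mm. A picture is of the moment at which its call begins. There is no depth.
- manip.hand_in(): hands the job in; it is judged then, once.
The state is a dict: "clock": time; "joint_pos": joint angles; "joint_velocities": joint speeds; "tau": joint torques, N m; "position": TCP position; "ee_rot": TCP orientation; "ft_force": force on the tool from outside, world axes, zero at the start; "torque": the same for the moment, N m; "grip_width": opening from 0.0 (shut) to 1.0 (fully open); "grasp_force": force on a finger pad.
Only numpy, scipy, OpenCV 4.12 (cv2) and the standard library are available. Lean on these libraries where they do the work, as an engineer would, in place of code of your own. Each camera call takes 0.05 s, during which the arm holds its last target. There are 200 camera calls.

## Working session

There is one attempt and no reset: what is moved stays moved. The work goes in short steps, Python scripts to look and compute and a tool call to move; the robot and the scene stay as the last step left them, time stands still between calls to the robot, and variables do not carry over. Pictures are saved under pics/ and viewed, at most 10 in all, crops included, and the job is handed in when it is done.

Besides the shell and the picture viewer there is one more tool, called after "Request:" as name(argument=value, ...) on one line, values as JSON. arm_command: Moves the arm, as the interface text tells. Scaled input: -1 to 1 covers 0.4 m each way for a shift and 180 degrees each way for a turn. Its arguments: {"type":"object","properties":{"series":{"type":"string"},"newtons":{"type":"number"}},"required":["series"]}

```bash
mkdir -p pics; cat > h.py <<'E'
import numpy as np, cv2
from workcell import manip, viewer
def cam(n,f=None):
    c=viewer.camera(n)
    c={k:(np.array(v)) for k,v in c.items()}
    if f: cv2.imwrite('pics/'+f,c['pixels'][:,:,::-1])
    return c
def ray(c,uv):
    p=cv2.undistortPoints(np.array(uv,float).reshape(-1,1,2),c['intrinsics'],c['D']).reshape(-1,2)
    d=np.c_[p[:,0],-p[:,1],-np.ones(len(p))]
    R=c['extrinsics'][:3,:3];t=c['extrinsics'][:3,3]
    return -R.T@t, d@R
def onz(c,uv,z):
    o,d=ray(c,uv); return o+d*((z-o[2])/d[:,2])[:,None]
def proj(c,P):
    P=np.atleast_2d(P);E=c['extrinsics'];q=P@E[:3,:3].T+E[:3,3];q=q*[1,-1,-1]
    return cv2.projectPoints(q,np.zeros(3),np.zeros(3),c['intrinsics'],c['D'])[0].reshape(-1,2)
E
python3 - <<'E'
from h import *
import pickle
d={n:cam(n,n+'0.png') for n in('scene','top','wrist')}
pickle.dump(d,open('c0.pkl','wb'))
for n,c in d.items(): print(n,c['extrinsics'].round(3).tolist())
print(manip.get_obs())
E
```

```text
scene [[-0.647, 0.763, 0.013, 0.361], [-0.568, -0.493, 0.659, 0.194], [0.509, 0.419, 0.752, -1.372], [0.0, 0.0, 0.0, 1.0]]
top [[0.01, -0.999, 0.03, -0.088], [0.985, 0.015, 0.17, -0.505], [-0.171, 0.028, 0.985, -1.158], [0.0, 0.0, 0.0, 1.0]]
wrist [[0.35, -0.937, -0.001, -0.625], [0.902, 0.338, -0.27, 0.036], [0.253, 0.094, 0.963, -0.378], [0.0, 0.0, 0.0, 1.0]]
{'clock': 0.15, 'joint_pos': array([ 1.19035579,  0.33266231, -0.06470194,  1.4607445 ,  0.02161704,
        1.34990904, -0.08850206]), 'joint_velocities': array([-0.00082056, -0.00028141,  0.0014448 , -0.00316892,  0.00280251,
       -0.00027015,  0.00029817]), 'tau': array([ 1.17928608e-03, -6.25828528e+01,  4.94421995e-02, -3.91853070e+01,
        1.62428152e-02,  7.52903754e-03, -1.33166071e-05]), 'position': array([ 0.2188117 , -0.58516288,  0.24974078]), 'ee_rot': array([ 9.84034483e-01,  1.77977167e-01, -1.21664980e-04, -4.99037894e-04]), 'ft_force': array([-0.14572746,  0.00052228, -0.02194698]), 'torque': array([ 0.02423963, -0.05431887,  0.01023805]), 'grasp_force': 0.0, 'grip_width': 1.0025314218312305}
```

View pics/scene0.png

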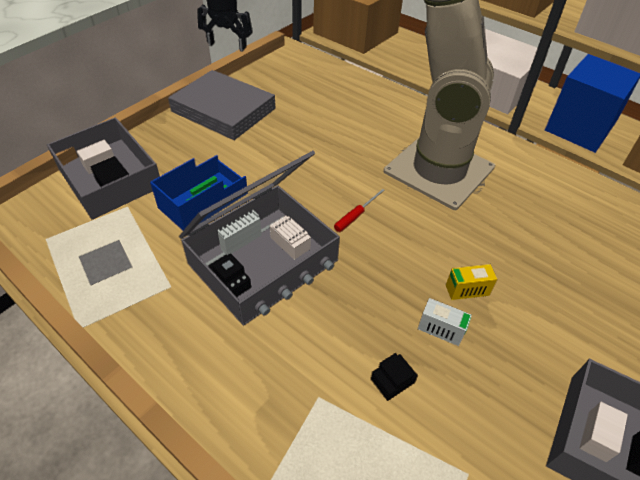

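View pics/top0.png

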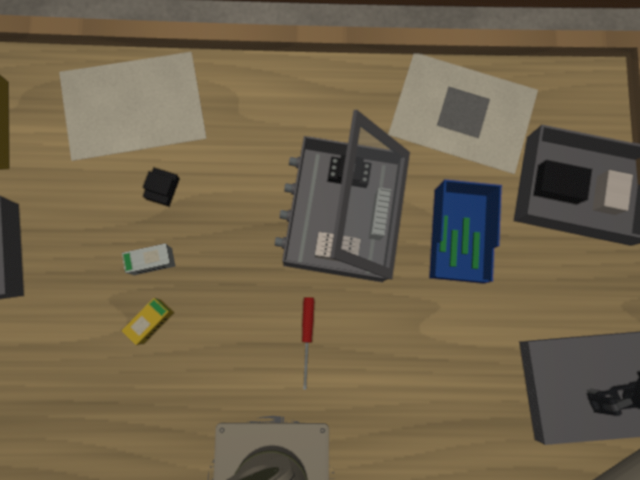

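Scene view (640x480): the arm's gripper is at the upper left. Candidates for the supply:
- the silver block with a green end, scene (445,322), top (148,258)
- the yellow look-alike, scene (471,281), top (147,321)
- the white block in the right-hand tray, scene (605,430)

I choose the silver one, whose green front end is at top (128,261). The contactor is on the far side, top (348,170), and the terminals are on the near side, top (335,243). I'll check this in one close crop.

```bash
python3 - <<'E'
from h import *
import pickle
d=pickle.load(open('c0.pkl','rb'))
def crop(n,x0,y0,x1,y1,s): return cv2.resize(d[n]['pixels'][y0:y1,x0:x1,::-1],None,fx=s,fy=s,interpolation=cv2.INTER_CUBIC)
out=np.zeros((600,800,3),np.uint8)
def put(im,x,y): out[y:y+im.shape[0],x:x+im.shape[1]]=im
put(crop('top',270,100,420,290,3),0,0)      # 450x570
put(crop('top',115,235,185,280,5),450,0)    # 350x225
put(crop('scene',405,285,492,355,4),450,230) # 348x280
cv2.imwrite('pics/crop1.png',out)
E
```

```text
(no output)
```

View pics/crop1.png

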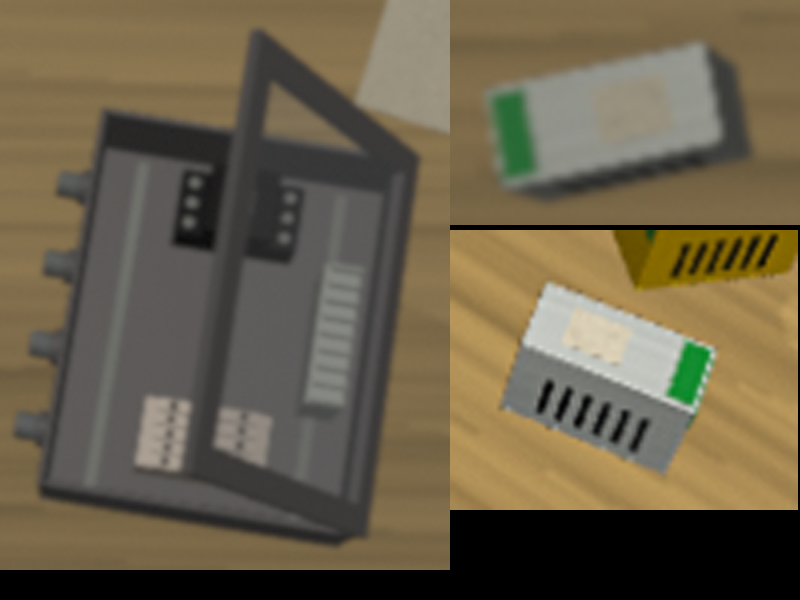

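The crop confirms the choice: a silver block with vent slots, a green front end to the left, and its back towards the enclosure. Its top-face corners in the top view are about (122.6,253), (166,243.6), (169,263.5) and (126,272.6). The front rim corners of the enclosure are at about (304,137) and (283,265).

```bash
python3 - <<'E'
from h import *
import pickle
d=pickle.load(open('c0.pkl','rb'));T=d['top'];S=d['scene']
f=lambda n,P:print(n,np.round(P,4).tolist())
# supply mask in top: low saturation & bright, plus green
def supply(c,x0,y0,x1,y1):
    im=c['pixels'][y0:y1,x0:x1];h=cv2.cvtColor(im,cv2.COLOR_RGB2HSV)
    m=((h[...,1]<60)&(h[...,2]>130))|((h[...,0]>50)&(h[...,0]<85)&(h[...,1]>110)&(h[...,2]>90))
    m=m.astype(np.uint8);m=cv2.morphologyEx(m,cv2.MORPH_CLOSE,np.ones((9,9)))
    cs=cv2.findContours(m,0,2)[0];k=max(cs,key=cv2.contourArea).reshape(-1,2)+[x0,y0]
    return k
k=supply(T,110,232,190,285)
P=onz(T,k,.062)[:,:2].astype(np.float32)*1000
r=cv2.minAreaRect(P);print('supply rect',r)
man=onz(T,[[122.6,253],[166.2,243.6],[169.4,263.4],[126,272.6]],.062);f('man',man);f('c',man.mean(0))
v=(man[1]+man[2]-man[0]-man[3]);print('yaw',np.degrees(np.arctan2(v[1],v[0])),np.linalg.norm(v)/2)
# scene manual: crop origin (405,285) scale4, offset (450,230)
q=np.array([[713,348],[548,284],[524,347],[695,410]],float);q=(q-[450,230])/4+[405,285]
ms=onz(S,q,.062);f('scene man',ms);f('c',ms.mean(0))
# enclosure
cr=lambda p:np.array(p,float)/3+[270,100]
A=onz(T,cr([[103,110],[40,495]]),.085);f('front corners far/near',A)
v=A[1]-A[0];print('len',np.linalg.norm(v),'yaw(y axis->x)',np.degrees(np.arctan2(v[1],v[0]))+90)
f('scene front rim far/near',onz(S,[[245,311],[338,237]],.085))
f('contactor top corners front-far,front-near',onz(T,cr([[183,170],[174,244]]),.041))
f('term top corners ff,fn',onz(T,cr([[147,397],[136,468]]),.055))
f('sink fins front far/near',onz(T,cr([[328,265],[305,405]]),.073))
f('hinge? far/near z.093',onz(T,cr([[418,157],[365,535]]),.093))
o,dd=ray(T,cr([[258,28],[205,472]]));o2,_=ray(S,[[0,0]]);f('topcam',o);f('lid edge ang1 z.27',onz(T,cr([[256,28],[190,472]]),.27))
f('scene lid edge far/near',onz(S,[[184,236],[313,153]],.27))
E
```

```text
supply rect ((446.1272277832031, 262.8070068359375), (41.114349365234375, 85.14620208740234), 13.14256477355957)
man [[0.4542, 0.3102, 0.062], [0.4748, 0.2234, 0.062], [0.4339, 0.2146, 0.062], [0.4141, 0.3007, 0.062]]
c [0.4442, 0.2622, 0.062]
yaw -76.79553909237302 0.08875367718991621
scene man [[0.4166, 0.3038, 0.062], [0.4376, 0.2194, 0.062], [0.4783, 0.2302, 0.062], [0.4546, 0.3144, 0.062]]
c [0.4468, 0.267, 0.062]
front corners far/near [[0.7036, -0.0582, 0.085], [0.431, -0.0191, 0.085]]
len 0.2753975653473824 yaw(y axis->x) 261.85085630851154
scene front rim far/near [[0.7144, -0.033, 0.085], [0.4452, -0.0151, 0.085]]
contactor top corners front-far,front-near [[0.6748, -0.1173, 0.041], [0.6193, -0.1111, 0.041]]
term top corners ff,fn [[0.5045, -0.092, 0.055], [0.4542, -0.0848, 0.055]]
sink fins front far/near [[0.5974, -0.2177, 0.073], [0.4974, -0.2008, 0.073]]
hinge? far/near z.093 [[0.6708, -0.2784, 0.093], [0.4061, -0.2379, 0.093]]
topcam [0.3009, -0.048, 1.2291]
lid edge ang1 z.27 [[0.6912, -0.147, 0.27], [0.4242, -0.1088, 0.27]]
scene lid edge far/near [[0.7506, -0.1209, 0.27], [0.4373, -0.098, 0.27]]
```

Request:
arm_command(series="0 0.0835 -0.0583 -0.0325 0;0 0.0835 -0.0583 -0.0325 0;0 0.0835 -0.0583 -0.0325 0;0 0.0835 -0.0583 -0.0325 0;0 0.0835 -0.0583 -0.0325 0;0 0.0835 -0.0583 -0.0325 0;0 0.0835 -0.0583 -0.0325 0;0 0.0835 -0.0583 -0.0325 0;0 0.0835 -0.0583 -0.0325 0;0 0.0835 -0.0583 -0.0325 0", newtons=60)

```text
clock: 1.4
position: [0.4506, -0.2488, 0.3806]
ee_rot: [0.984, 0.178, -0.0, 0.0]
ft_force: [0.9, 0.3, -0.2]
grip_width: 1.002
grasp_force: 0.0
```

Request:
arm_command(series="0 0.0376 -0.0794 0 0;0 0.0376 -0.0794 0 0;0 0.0376 -0.0794 0 0;0 0.0376 -0.0794 0 0;0 0.0376 -0.0794 0 0;0 0.0376 -0.0794 0 0;0 0.0376 -0.0794 0 0;0 0.0376 -0.0794 0 0;0 0.0376 -0.0794 0 0;0 0.0376 -0.0794 0 0")

```text
clock: 2.65
position: [0.4796, 0.1012, 0.3802]
ee_rot: [0.984, 0.178, -0.0, 0.0]
ft_force: [1.0, -0.8, -0.0]
grip_width: 0.997
grasp_force: 0.0
```

Request:
arm_command(series="0 0 0 0 -0.055;0 0 0 0 -0.055;0 0 0 0 -0.055;0 0 0 0 -0.055;0 0 0 0 -0.055;0 0 0 0 -0.055;0 0 0 0 -0.055;0 0 0 0 -0.055;0 0 0 0 -0.02;0 0 0 0 0")

```text
clock: 3.9
position: [0.4796, 0.1001, 0.3801]
ee_rot: [0.621, 0.784, -0.0, -0.0]
ft_force: [-0.4, 0.5, 0.0]
grip_width: 1.002
grasp_force: 0.0
```

```bash
cat >> h.py <<'E'
def tool():
    o=manip.get_obs();q=o['ee_rot'];a=2*np.arctan2(q[1],q[0]);p=np.array(o['position'])
    return p,a,np.array([np.cos(a),np.sin(a)]),np.array([np.sin(a),-np.cos(a)])
def togo(xy):
    p,a,x,y=tool();d=np.array(xy)-p[:2];return np.round(d@x/.4,4),np.round(d@y/.4,4)
E
python3 - <<'E'
from h import *
import pickle
W=cam('wrist','w1.png');pickle.dump(W,open('w1.pkl','wb'))
h=cv2.cvtColor(W['pixels'],cv2.COLOR_RGB2HSV)
for z in(0.0,.062):print(proj(W,[[.445,.264,z]]))
m=((h[...,1]<60)&(h[...,2]>120)).astype(np.uint8)
for c in cv2.findContours(m,0,2)[0]:
    if cv2.contourArea(c)>300: print(cv2.boundingRect(c),cv2.minAreaRect(c))
E
```

```text
[[323.58784084  54.04222046]]
[[324.15909045  41.4378231 ]]
(215, 282, 213, 135) ((321.8398132324219, 378.2254333496094), (174.97662353515625, 144.19264221191406), 20.26569938659668)
(0, 101, 44, 175) ((21.5, 188.0), (174.0, 43.0), 90.0)
(506, 0, 134, 189) ((572.4999389648438, 93.99998474121094), (187.99996948242188, 132.99996948242188), 90.0)
(305, 0, 40, 88) ((324.5, 43.5), (87.0, 39.0), 90.0)
(182, 0, 35, 26) ((199.8243408203125, 6.445951461791992), (31.393667221069336, 22.129959106445312), 53.97262954711914)
```

View pics/w1.png

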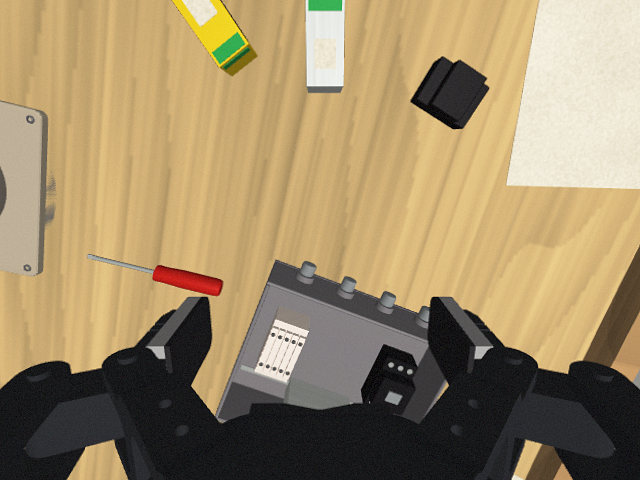

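Wrist view: the silver supply is vertical at (325,45), with its back top edge at about (306–345,87). The yellow look-alike is at (215,35) and the spare at (450,92). The enclosure is below, with the terminals at (280,350) and the contactor at (390,378).

```bash
python3 - <<'E'
from h import *
import pickle
W=pickle.load(open('w1.pkl','rb'))
print(onz(W,[[305.5,87],[345,87],[307,10],[343.5,10]],.062).round(4))
print('rim near',onz(W,[[268,284]],.085).round(4),'bottom near',onz(W,[[276,261]],0).round(4))
print('term top fn/ff',onz(W,[[277,320],[310,328]],.055).round(4))
g=np.array([.445,.264]);ax=np.array([np.cos(np.radians(-76.8)),np.sin(np.radians(-76.8))])
print('grip',g-ax*.034,togo(g-ax*.034),tool())
E
```

```text
[[0.4352 0.2148 0.062 ]
 [0.4784 0.225  0.062 ]
 [0.4203 0.2887 0.062 ]
 [0.4581 0.2976 0.062 ]]
rim near [[ 0.4412 -0.0188  0.085 ]] bottom near [[ 0.441  -0.0181  0.    ]]
term top fn/ff [[ 0.4617 -0.0809  0.055 ]
 [ 0.5082 -0.0824  0.055 ]]
grip [0.43723607 0.29710168] (np.float64(0.5036), np.float64(0.0093)) (array([0.47964729, 0.10012541, 0.38016253]), np.float64(1.8014017639972333), array([-0.22856698,  0.97352819]), array([0.97352819, 0.22856698]))
```

Request:
arm_command(series="0 0.0504 0.0012 0 0;0 0.0504 0.0012 0 0;0 0.0504 0.0012 0 0;0 0.0504 0.0012 0 0;0 0.0504 0.0012 0 0;0 0.0504 0.0012 0 0;0 0.0504 0.0012 0 0;0 0.0504 0.0012 0 0;0 0.0504 0.0012 0 0;0 0.0504 0.0012 0 0")

```text
clock: 5.2
position: [0.4379, 0.298, 0.3802]
ee_rot: [0.621, 0.784, -0.0, 0.0]
ft_force: [0.6, -0.3, -0.4]
grip_width: 1.001
grasp_force: 0.0
```

Request:
arm_command(series="0 0 0 0.09 0;0 0 0 0.09 0;0 0 0 0.09 0;0 0 0 0.09 0;0 0 0 0.09 0;0 0 0 0.09 0;0 0 0 0.09 0;0 0 0 0.09 0;0 0 0 0.065 0;0 0 0 0.065 0")

```text
clock: 6.45
position: [0.438, 0.2973, 0.0392]
ee_rot: [0.621, 0.784, -0.0, -0.0]
ft_force: [-0.1, -0.8, -0.1]
grip_width: 0.998
grasp_force: 0.0
```

Request:
arm_command(series="0.3 0 0 0 0;0.7 0 0 0 0;0.7 0 0 0 0;0.7 0 0 0 0;0.7 0 0 0 0;1 0 0 0 0;1 0 0 0 0;1 0 0 0 0;1 0 0 0 0;1 0 0 0 0")

```text
clock: 7.7
position: [0.4388, 0.2981, 0.0416]
ee_rot: [0.621, 0.784, 0.001, 0.001]
ft_force: [-0.7, 0.3, 7.9]
grip_width: 0.48
grasp_force: 61.8
```

Request:
arm_command(series="1 0 0 -0.02 0;1 0 0 -0.02 0;1 0 0 -0.02 0;1 0 0 -0.04 0;1 0 0 -0.06 0;1 0 0 -0.08 0;1 0 0 -0.1 0;1 0 0 -0.1 0;1 0 0 -0.1 0;1 0 0 -0.06 0")

```text
clock: 8.95
position: [0.4379, 0.298, 0.2832]
ee_rot: [0.62, 0.784, 0.001, 0.001]
ft_force: [-0.1, 1.1, -2.5]
grip_width: 0.485
grasp_force: 61.2
```

```bash
python3 - <<'E'
from h import *
import pickle
W=cam('wrist','w2.png');pickle.dump(W,open('w2.pkl','wb'))
print(tool())
E
```

```text
(array([0.43853841, 0.29861332, 0.28563358]), np.float64(1.803583126343496), array([-0.23069005,  0.97302729]), array([0.97302729, 0.23069005]))
```

View pics/w2.png

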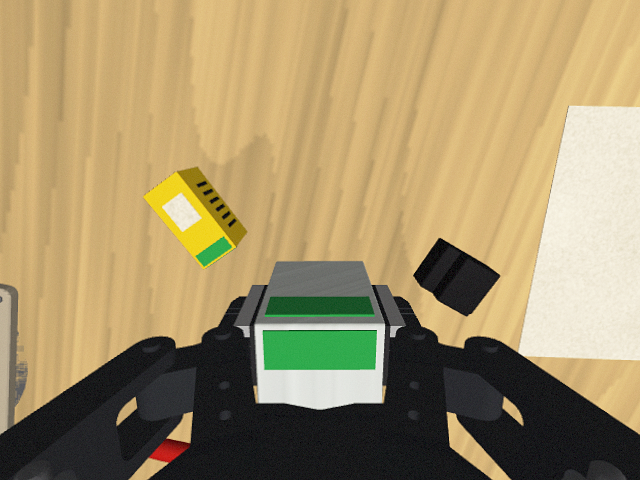

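The supply is held: its front face is at (320,290), with the top front edge at y≈323 and the bottom edge at y≈262. The bystanders haven't moved.

```bash
python3 - <<'E'
from h import *
import pickle
W=pickle.load(open('w2.pkl','rb'))
p,a,x,y=tool()
from scipy.optimize import least_squares
obs=np.array([[254,323],[384,323],[275,262],[362.5,262]])  # front top L,R ; bottom L,R
def model(v):
    f,zt,th,s=v   # front dist along x, top z rel TCP, pitch, lateral
    P=[]
    for zz in(0,-.062):
        for yy in(-.021,.021):
            fx=f+np.sin(th)*(zz); fz=zt+np.cos(th)*zz
            q=p.copy();q[:2]+=x*fx+y*(yy+s);q[2]+=fz;P.append(q)
    return (proj(W,P)-obs).ravel()
r=least_squares(model,[.011,.0204,0,0],x_scale=[.01,.01,.1,.01]);print(r.x,np.degrees(r.x[2]),r.fun.round(1)); print(model([.011,.0204,0,0]).round(1))
E
```

```text
[ 0.00951395  0.01504845  0.01306876 -0.00185161] 0.7487847189644143 [-0.3  0.1  0.2 -0.   0.7 -0.  -0.5 -0. ]
[ 2.5  4.2  9.5  4.2  3.2 -0.9  4.9 -0.9]
```

```bash
python3 - <<'E'
import cv2
i=cv2.imread('pics/w1.png')[250:410,215:455]
i=cv2.resize(i,None,fx=3.3333,fy=3.3333,interpolation=cv2.INTER_CUBIC)
i=cv2.convertScaleAbs(i,alpha=1.6,beta=10)
cv2.imwrite('pics/crop2.png',i)
E
```

```text
(no output)
```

View pics/crop2.png

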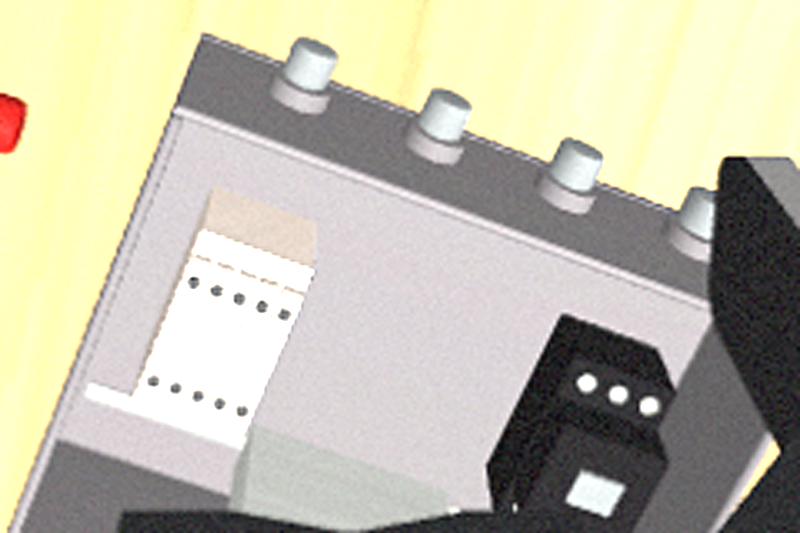

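```bash
python3 - <<'E'
from h import *
import pickle
W=pickle.load(open('w1.pkl','rb'))
c=lambda p:np.array(p,float)/(10/3)+[215,250]-.35
def g(n,p,z): r=onz(W,c(p),z)[:,:2]; print(n,r.round(4).tolist()); return r
b=g('box bottom front',[[205,35],[697,190]],0)
r=g('rim outer',[[178,108],[710,300]],.085)
t=g('term front bottom n/f',[[213,188],[317,222]],.005)
tt=g('term front top n/f',[[198,230],[313,268]],.055)
k=g('contactor gap-side bottom, front/rear',[[564,315],[488,465]],.005)
s=g('sink',[[255,430],[445,490]],.065)
for n,e in(('bottom',b[1]-b[0]),('rim',r[1]-r[0]),('contact side',k[0]-k[1]),('sink',s[1]-s[0])):print(n,np.degrees(np.arctan2(e[1],e[0])),np.linalg.norm(e))
print('gap',np.linalg.norm(k[0]-t[1]),'mid',(k[0]+t[1])/2)
E
```

```text
box bottom front [[0.441, -0.0168], [0.6729, -0.0381]]
rim outer [[0.4407, -0.0162], [0.6564, -0.0469]]
term front bottom n/f [[0.4592, -0.0853], [0.5084, -0.0909]]
term front top n/f [[0.4574, -0.0799], [0.5069, -0.0859]]
contactor gap-side bottom, front/rear [[0.6302, -0.1107], [0.6169, -0.1971]]
sink [[0.4991, -0.1595], [0.5839, -0.1696]]
bottom -5.2441650373265585 0.23284722390028736
rim -8.100379852473935 0.21782882281479563
contact side 81.25719307528577 0.08742280541037709
sink -6.835339251557513 0.08537444024054837
gap 0.12340154117402756 mid [ 0.56931383 -0.10083812]
```

Request:
arm_command(series="1 -0.071 0.0222 0 0;1 -0.071 0.0222 0 0;1 -0.071 0.0222 0 0;1 -0.071 0.0222 0 0;1 -0.071 0.0222 0 0;1 -0.071 0.0222 0 0;1 -0.071 0.0222 0 0;1 -0.071 0.0222 0 0;1 -0.071 0.0222 0 0;1 -0.071 0.0222 0 0")

```text
clock: 10.25
position: [0.5898, 0.0408, 0.2802]
ee_rot: [0.62, 0.784, -0.0, -0.0]
ft_force: [0.2, -0.0, -2.3]
grip_width: 0.486
grasp_force: 61.3
```

Request:
arm_command(series="1 0 0 0 0.04;1 0 0 0 0.04;1 0 0 0 0.041;1 0 0 0.041 0;1 0 0 0.041 0;1 0 0 0.041 0;1 0 0 0.041 0;1 0 0 0.041 0;1 0 0 0.041 0;1 0 0 0.041 0")

```text
clock: 11.5
position: [0.5898, 0.0415, 0.1644]
ee_rot: [0.757, 0.653, 0.0, 0.0]
ft_force: [0.3, -0.6, -2.9]
grip_width: 0.485
grasp_force: 61.4
```

```bash
python3 - <<'E'
from h import *
p,a,x,y=tool();print(p,np.degrees(a),togo([.5721,-.08]))
T=cam('top','t2.png');S=cam('scene','s2.png')
i=np.hstack([cv2.resize(T['pixels'][100:290,270:420],None,fx=2.6,fy=2.6),cv2.resize(S['pixels'][120:340,170:370],None,fx=2.0,fy=494/220)])
cv2.imwrite('pics/crop3.png',i[:,:,::-1]);print(i.shape)
E
```

```text
[0.58978077 0.04146505 0.16440953] 81.52497071294327 (np.float64(-0.3069), np.float64(0.001))
(494, 790, 3)
```

View pics/crop3.png

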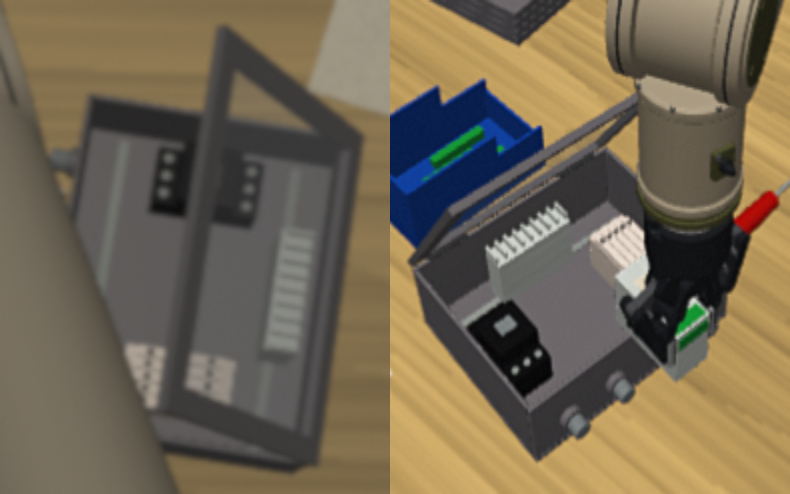

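The scene crop shows the held module in front of the box, with clear space between the black contactor and the white terminals. I'll check the lid edge against the wrist column.

```bash
python3 - <<'E'
from h import *
import pickle
d=pickle.load(open('c0.pkl','rb'))
a=np.radians(-8.5);ey=np.array([np.cos(a),np.sin(a)]);ex=np.array([ey[1],-ey[0]])
M=np.array([.569,-.1008]);C=M+ex*.045-ey*.0031
print('C',C)
for th in(1.,.95,.9):
  L=[];
  for s in(1,-1):
    xy=C+ex*(.11-.22*np.cos(th))+ey*.136*s;L.append([*xy,.085+.22*np.sin(th)])
  print(th,proj(d['top'],L).round(1).tolist(),proj(d['scene'],L).round(1).tolist())
  H=[[*(C+ex*.11+ey*.136*s),.085] for s in(1,-1)]
print('hinge',proj(d['top'],H).round(1).tolist(),proj(d['scene'],H).round(1).tolist())
print('picked top far',256/3+270,28/3+100,'near',195/3+270,472/3+100,'scene far 184 236 near 313 153')
for X in(.05,.06,.07): print(X,proj(d['scene'],[[*(C+ex*X+ey*(.003+q)),z] for q in(.05,-.05) for z in (.005,.065)]).round(0).tolist())
E
```

```text
C [ 0.55928263 -0.1448475 ]
1.0 [[360.5, 107.3], [337.5, 256.3]] [[195.1, 208.7], [309.7, 146.6]]
0.95 [[355.1, 107.8], [332.0, 255.9]] [[198.4, 213.9], [312.7, 151.2]]
0.9 [[349.9, 108.5], [326.8, 255.6]] [[201.6, 219.2], [315.5, 155.9]]
hinge [[406.3, 150.4], [388.8, 277.5]] [[179.2, 239.0], [276.3, 184.1]]
picked top far 355.3333333333333 109.33333333333333 near 335.0 257.33333333333337 scene far 184 236 near 313 153
0.05 [[230.0, 259.0], [227.0, 242.0], [264.0, 238.0], [263.0, 221.0]]
0.06 [[228.0, 257.0], [225.0, 240.0], [262.0, 236.0], [260.0, 218.0]]
0.07 [[225.0, 254.0], [222.0, 237.0], [259.0, 233.0], [258.0, 216.0]]
```

Request:
arm_command(series="1 -0.0292 0.0001 0 0;1 -0.0292 0.0001 0 0;1 -0.0292 0.0001 0 0;1 -0.0292 0.0001 0 0;1 -0.0292 0.0001 0 0;1 -0.0292 0.0001 0 0;1 -0.0292 0.0001 0 0;1 -0.0292 0.0001 0 0;1 -0.0292 0.0001 0 0;1 -0.0292 0.0001 0 0")

```text
clock: 12.85
position: [0.5728, -0.0749, 0.1655]
ee_rot: [0.757, 0.653, -0.0, 0.0]
ft_force: [0.8, -0.4, -2.5]
grip_width: 0.486
grasp_force: 61.3
```

Request:
arm_command(series="1 0 0 0.03 0;1 0 0 0.03 0;1 0 0 0.03 0;1 0 0 0.03 0;1 0 0 0.03 0;1 0 0 0.03 0;1 0 0 0.03 0;1 0 0 0.03 0;1 0 0 0.02 0;1 0 0 0 0")

```text
clock: 14.1
position: [0.5726, -0.0741, 0.0609]
ee_rot: [0.757, 0.653, -0.0, -0.0]
ft_force: [0.0, -0.3, -2.3]
grip_width: 0.488
grasp_force: 61.3
```

Request:
arm_command(series="1 -0.003 0 0 0;1 -0.003 0 0 0;1 -0.003 0 0 0;1 -0.003 0 0 0;1 -0.003 0 0 0;1 0 0 0 0;1 0 0 0.003 0;1 0 0 0.003 0;1 0 0 0.003 0;1 0 0 0 0")

```text
clock: 15.35
position: [0.572, -0.08, 0.0578]
ee_rot: [0.757, 0.653, -0.0, -0.0]
ft_force: [0.7, 0.6, -2.4]
grip_width: 0.483
grasp_force: 61.3
```

Request:
arm_command(series="1 0 0 0.004 0;1 0 0 0.003 0;1 0 0 0.003 0;1 0 0 0.003 0;1 0 0 0.002 0;1 0 0 0 0;1 0 0 0 0;1 0 0 0 0;1 0 0 0 0;1 0 0 0 0")

```text
clock: 16.6
position: [0.5721, -0.0801, 0.0519]
ee_rot: [0.757, 0.653, -0.0, 0.0]
ft_force: [0.3, 0.4, -3.4]
grip_width: 0.483
grasp_force: 61.3
```

Request:
arm_command(series="1 0 0 0.002 0;1 0 0 0.002 0;1 0 0 0.002 0;1 0 0 0.001 0;1 0 0 0 0;1 0 0 0 0;1 0 0 0 0;1 0 0 0 0;1 0 0 0 0;1 0 0 0 0")

```text
clock: 17.85
position: [0.5721, -0.08, 0.0491]
ee_rot: [0.757, 0.653, 0.0, 0.0]
ft_force: [0.2, -0.2, -2.8]
grip_width: 0.486
grasp_force: 61.3
```

Request:
arm_command(series="1 0 0 0.002 0;1 0 0 0.002 0;1 0 0 0.002 0;1 0 0 0.001 0;1 0 0 0 0;1 0 0 0 0;1 0 0 0 0;1 0 0 0 0;1 0 0 0 0;1 0 0 0 0")

```text
clock: 19.1
position: [0.572, -0.08, 0.0466]
ee_rot: [0.757, 0.653, -0.0, 0.0]
ft_force: [-3.9, 0.8, 5.6]
grip_width: 0.484
grasp_force: 62.1
```

Request:
arm_command(series="0.2 0 0 0 0;0.2 0 0 0 0;0.2 0 0 0 0;0.2 0 0 0 0;0.2 0 0 -0.01 0;0.2 0 0 -0.04 0;0.2 0 0 -0.06 0;0.2 0 0 -0.07 0;0.2 0 0 -0.07 0;0.2 0 0 -0.05 0")

```text
clock: 20.35
position: [0.5725, -0.08, 0.1687]
ee_rot: [0.757, 0.653, 0.001, 0.001]
ft_force: [0.1, 0.2, 0.5]
grip_width: 0.796
grasp_force: 0.0
```

Request:
arm_command(series="0 0.04 0 0 0;0 0.04 0 0 0.05;0 0.04 0 0 0.05;0 0 0 0 0.05;0 0 0 0 0.05;0 0 0 0 0.05;0 0 0 0 0.05;0 0 0 0 0.05;0 0 0 0 0.05;0 0 0 0 0.05")

```text
clock: 21.6
position: [0.5811, -0.0319, 0.1653]
ee_rot: [1.0, 0.002, -0.001, -0.0]
ft_force: [-0.1, -0.0, 0.0]
grip_width: 1.004
grasp_force: 0.0
```

```bash
python3 - <<'E'
from h import *
p,a,x,y=tool();print(p,np.degrees(a),manip.get_obs()['joint_pos'].round(2))
W=cam('wrist','w3.png')
T=cam('top','t3.png');S=cam('scene','s3.png')
i=np.hstack([cv2.resize(W['pixels'],(400,300)),cv2.resize(S['pixels'][120:345,170:370],(400,450))[:300]*0+cv2.resize(S['pixels'][140:340,170:370],(400,300))])
j=cv2.resize(T['pixels'][100:290,240:430],(400,300));j=np.hstack([j,0*j])
cv2.imwrite('pics/crop4.png',np.vstack([i,j])[:,:,::-1])
E
```

```text
[ 0.5810729  -0.03191071  0.16526511] 0.2823699307697892 [ 0.34  0.34 -0.44  1.67  0.15  1.18 -1.7 ]
```

View pics/crop4.png

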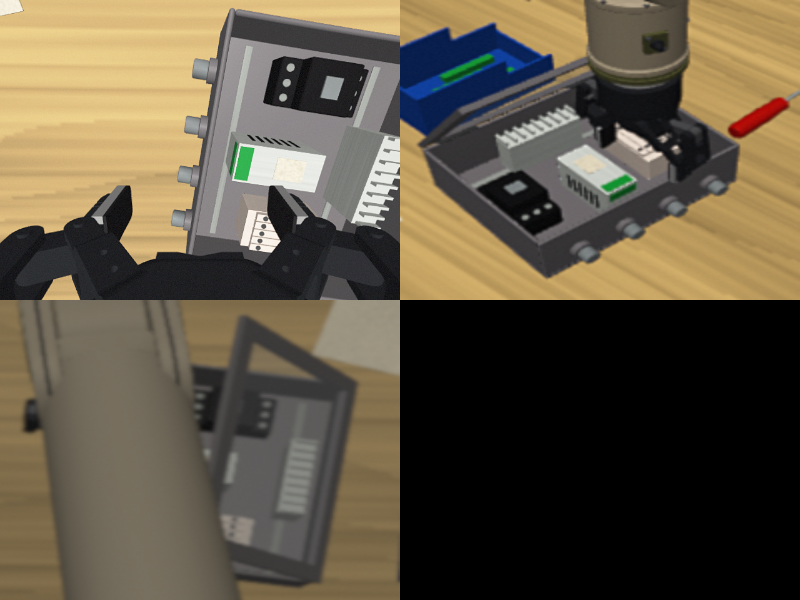

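```bash
python3 - <<'E'
import cv2
i=cv2.imread('pics/w3.png')[10:410,330:640]
i=cv2.resize(i,None,fx=1.5,fy=1.5,interpolation=cv2.INTER_CUBIC)
cv2.imwrite('pics/crop5.png',cv2.convertScaleAbs(i,alpha=1.3,beta=10))
E
```

```text
(no output)
```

View pics/crop5.png

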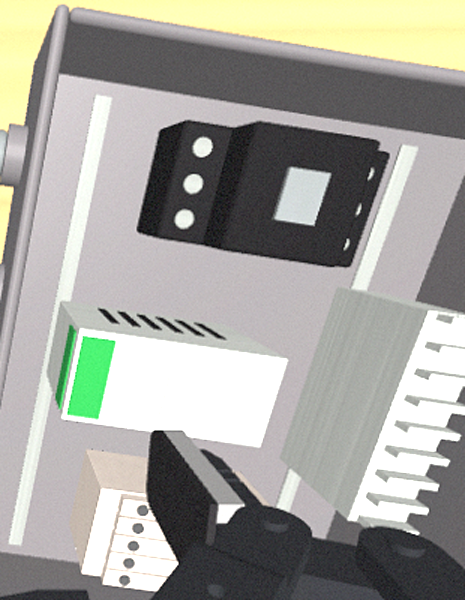

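The crop shows the module standing parallel to its neighbours. Its top corners are at (80,328), (287,358), (262,447) and (62,418). The heat sink's face bottom edge runs from (337,290) to (282,460).

```bash
python3 - <<'E'
from h import *
W=viewer.camera('wrist');W={k:np.array(v) for k,v in W.items()}
a=np.radians(-8.5);ey=np.array([np.cos(a),np.sin(a)]);ex=np.array([ey[1],-ey[0]]);C=np.array([.55928,-.14485])
def g(n,p,z):
    r=onz(W,np.array(p,float)/1.5+[330,10]-.2,z)[:,:2]; e=np.c_[(r-C)@ex,(r-C)@ey];print(n,(e*1000).round(1).tolist());return e
m=g('module top ff bf bn fn',[[80,328],[287,358],[262,447],[62,418]],.067)
v=m[1]+m[2]-m[0]-m[3];print('centre',m.mean(0)*1000,'yaw rel',np.degrees(np.arctan2(v[1],v[0])))
g('contactor near-front bottom',[[138,230]],.005)
g('term far-front bottom / top',[[88,450]],.005);g('tt',[[110,485]],.055)
s=g('sink bottom far/near',[[337,290],[282,460]],.005);v=s[0]-s[1];print('sink rel ang',np.degrees(np.arctan2(-v[0],v[1])))
g('sink top far/near',[[430,308],[355,520]],.065)
g('rail',[[103,97],[15,545]],.005)
g('rim front',[[60,10]],.085)
p,A,x,y=tool();d=p[:2]-C;print('tcp',d@ex,d@ey,np.degrees(A))
E
```

```text
module top ff bf bn fn [[-76.4, 23.7], [12.4, 24.9], [14.2, -16.6], [-75.7, -17.4]]
centre [-31.39462141   3.65820706] yaw rel 0.6196787005078556
contactor near-front bottom [[-44.4, 65.2]]
term far-front bottom / top [[-43.5, -59.3]]
tt [[-43.6, -52.4]]
sink bottom far/near [[64.6, 51.5], [66.5, -47.3]]
sink rel ang 1.10449869163328
sink top far/near [[64.1, 54.5], [67.9, -46.0]]
rail [[-75.7, 123.0], [-73.6, -127.5]]
rim front [[-109.3, 131.8]]
tcp -0.11457449065911324 0.005140267922138702 0.7833500281640048
```

Request:
arm_command(series="0 0 0 0 0.023;0 0 0 0 0.023;0 -0.004 -0.0228 0 0;0 0 -0.0228 0 0;0 0 -0.0228 0 0;0 0 0 0.04 0;0 0 0 0.04 0;0 0 0 0.04 0;0 0 0 0.04 0;0 0 0 0 0")

```text
clock: 23.05
position: [0.5828, -0.006, 0.1006]
ee_rot: [0.998, -0.068, -0.001, 0.0]
ft_force: [0.0, 0.3, 0.5]
grip_width: 1.0
grasp_force: 0.0
```

```bash
cat >> h.py <<'E'
def enc():
    a=np.radians(-8.5);ey=np.array([np.cos(a),np.sin(a)]);ex=np.array([ey[1],-ey[0]]);C=np.array([.55928,-.14485])
    p,A,x,y=tool();d=p[:2]-C;return np.round([d@ex*1000,d@ey*1000,p[2]*1000,np.degrees(A)],1)
E
python3 -c "
from h import *
print(enc())"
```

```text
[-140.8    2.7  100.6   -7.8]
```

Request:
arm_command(series="0 0.0022 -0.003 0 0;0 0 0 0.02 0;0 0 0 0.02 0;0 0 0 0.02 0;0 0 0 0.02 0;0 0 0 0.02 0;0 0 0 0.0125 0;0 0 0 0 0;0 0 0 0 0;0 0 0 0 0")

```text
clock: 24.3
position: [0.5849, -0.0047, 0.0576]
ee_rot: [0.998, -0.068, 0.0, 0.0]
ft_force: [-0.0, 0.2, 0.0]
grip_width: 0.997
grasp_force: 0.0
```

Request:
arm_command(series="0 0 0.011 0 0;0 0 0.011 0 0;0 0 0.011 0 0;0 0 0.011 0 0;0 0 0.011 0 0;0 0 0.011 0 0;0 0 0.011 0 0;0 0 0.011 0 0;0 0 0.011 0 0;0 0 0.011 0 0")

```text
clock: 25.55
position: [0.5788, -0.0486, 0.0574]
ee_rot: [0.998, -0.068, 0.0, -0.0]
ft_force: [1.3, 3.0, 2.3]
grip_width: 0.995
grasp_force: 1.4
```

```bash
python3 - <<'E'
from h import *
W=cam('wrist','w4.png');print(enc(),manip.get_obs()['ft_force'])
a=np.radians(-8.5);ey=np.array([np.cos(a),np.sin(a)]);ex=np.array([ey[1],-ey[0]]);C=np.array([.55928,-.14485])
h=cv2.cvtColor(W['pixels'],cv2.COLOR_RGB2HSV)
m=((h[...,0]>50)&(h[...,0]<80)&(h[...,1]>120)&(h[...,2]>90)).astype(np.uint8)
for c in cv2.findContours(m,0,2)[0]:
    if cv2.contourArea(c)>100:
        b=cv2.boxPoints(cv2.minAreaRect(c)); r=onz(W,b,.067)[:,:2]-C; print((np.c_[r@ex,r@ey]*1000).round(1).tolist())
E
```

```text
[-97.3   5.1  57.3  -7.8] [-0.39458944  2.24585412  2.37541447]
[[-39.3, 3.0], [-39.0, 22.8], [-25.1, 20.5], [-24.8, 0.6]]
[[-49.8, 15.7], [-49.8, 28.2], [-43.7, 27.5], [-43.5, 15.0]]
```

Request:
arm_command(series="0 0 0.005 0 0;0 0 0.005 0 0;0 0 0.005 0 0;0 0 0.005 0 0;0 0 0.005 0 0;0 0 0.005 0 0;0 0 0.003 0 0;0 0 0.002 0 0;0 0 0.001 0 0;0 0 0 0 0")

```text
clock: 26.85
position: [0.5768, -0.0626, 0.0573]
ee_rot: [0.998, -0.068, 0.0, 0.0]
ft_force: [-0.3, 2.8, 2.6]
grip_width: 1.003
grasp_force: 1.4
```

Request:
arm_command(series="0 0 0.003 0 0;0 0 0.002 0 0;0 0 0.002 0 0;0 0 0.002 0 0;0 0 0 0 0;0 0 0 0 0;0 0 0 0 0;0 0 0 0 0;0 0 0 0 0;0 0 0 0 0")

```text
clock: 28.1
position: [0.5772, -0.0633, 0.0575]
ee_rot: [0.998, -0.066, 0.001, -0.001]
ft_force: [4.2, 10.6, 1.5]
grip_width: 1.0
grasp_force: 5.5
```

Request:
arm_command(series="0 -0.001 0.002 0 0;0 0 0.002 0 0;0 0 0.002 0 0;0 0 0.002 0 0;0 0 0.001 0 0;0 0 0 0 0;0 0 0 0 0;0 0 0 0 0;0 0 0 0 0;0 0 0 0 0")

```text
clock: 29.35
position: [0.5771, -0.0635, 0.0578]
ee_rot: [0.998, -0.065, 0.001, -0.003]
ft_force: [5.8, 20.4, 0.8]
grip_width: 1.002
grasp_force: 10.3
```

```bash
python3 - <<'E'
from h import *
W=cam('wrist','w5.png');print(enc(),manip.get_obs()['ft_force'])
i=W['pixels'][:,:,::-1];cv2.imwrite('pics/w5.png',cv2.convertScaleAbs(i,alpha=1.3,beta=10))
E
```

```text
[-83.    5.6  57.9  -7.5] [ 6.21642466 18.97656369  0.79440429]
```

Request:
arm_command(series="0 0 -0.005 0 0;0 0 -0.01 0 0;0 0 -0.015 0 0;0 0 -0.02 0 0;0 0 0 -0.03 0;0 0 0 -0.06 0;0 0 0 -0.06 0;0 0 0 -0.06 0;0 0 0 -0.06 0;0 0 0 0 0")

```text
clock: 30.65
position: [0.5793, -0.0502, 0.168]
ee_rot: [0.998, -0.068, 0.002, 0.0]
ft_force: [0.2, -0.3, -0.2]
grip_width: 0.999
grasp_force: 0.0
```

```bash
python3 - <<'E'
from h import *
W=cam('wrist');print(enc(),manip.get_obs()['ft_force'])
a=np.radians(-8.5);ey=np.array([np.cos(a),np.sin(a)]);ex=np.array([ey[1],-ey[0]]);C=np.array([.55928,-.14485])
uv=proj(W,[[*(C+ex*(.025)+ey*.003),.067]])[0];print(uv)
x0=int(np.clip(uv[0]-130,0,380));y0=int(np.clip(uv[1]-100,0,280))
i=W['pixels'][y0:y0+200,x0:x0+260,::-1]
cv2.imwrite('pics/crop6.png',cv2.resize(cv2.convertScaleAbs(i,alpha=1.0,beta=0),None,fx=3,fy=3,interpolation=cv2.INTER_CUBIC));print(x0,y0)
np.savez('w6.npz',**W)
E
```

```text
[-96.5   5.1 166.4  -7.8] [-0.36629677 -0.20553787 -0.63024654]
[506.60835897 253.64254912]
376 153
```

View pics/crop6.png

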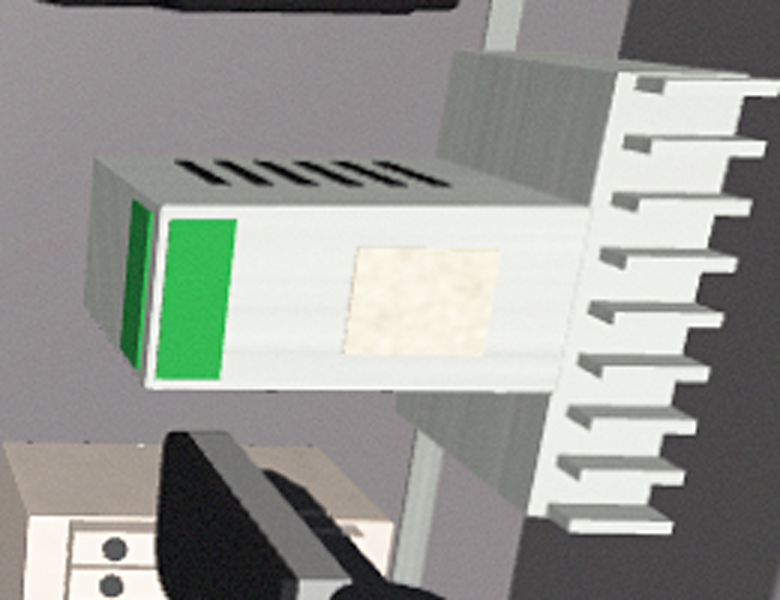

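The module's back edge, (588,205)–(555,388), meets the sink's front edge, (617,72)–(530,515), with no visible gap, and it is centred on the sink.

```bash
python3 - <<'E'
from h import *
W=np.load('w6.npz')
a=np.radians(-8.5);ey=np.array([np.cos(a),np.sin(a)]);ex=np.array([ey[1],-ey[0]]);C=np.array([.55928,-.14485])
def g(p,z):
    r=onz(W,np.array(p,float)/3+[376,153]-.33,z)[:,:2]-C;return np.c_[r@ex,r@ey]*1000
m=g([[160,205],[588,205],[555,389],[148,388]],.067);s=g([[617,72],[530,515]],.065)
ang=lambda v:np.degrees(np.arctan2(v[1],v[0]))
print(m.round(1).tolist(),s.round(1).tolist());print('mod',ang(m[1]+m[2]-m[0]-m[3]),'mod back',ang(m[1]-m[2])-90,'front',ang(m[0]-m[3])-90,'sink',ang(s[0]-s[1])-90)
th=.97
p,A,x,y=tool();e=C+ex*(.11-.2*np.cos(th));print('edge20mm',e,'C',C,'ex',ex)
E
```

```text
[[-26.7, 23.9], [61.9, 24.9], [62.8, -16.2], [-25.5, -17.3]] [[63.6, 52.1], [64.3, -47.7]]
mod 0.6755778491661001 mod back 1.275561723022335 front 1.6206306241167 sink 0.37679162819154044
edge20mm [ 0.55973228 -0.1418237 ] C [ 0.55928 -0.14485] ex [-0.14780941 -0.98901586]
```

Request:
arm_command(series="1 0 0 -0.096 0;1 0 0 -0.096 0;1 0 0 -0.096 0;1 0 0 -0.096 0;1 0 0.0506 0 0;1 0 0.0506 0 0;1 0 0.0506 0 0;1 0 0.0506 0 0;1 0 0.0506 0 0;1 0 0.0506 0 0")

```text
clock: 31.95
position: [0.5615, -0.1716, 0.3188]
ee_rot: [0.998, -0.068, -0.0, 0.0]
ft_force: [-0.1, -0.5, 0.2]
grip_width: 0.0
grasp_force: 0.0
```

```bash
python3 -c "
from h import *
print(enc())"
```

```text
[ 26.2   6.2 318.8  -7.8]
```

Request:
arm_command(series="1 0 0 0.04 0;1 0 0 0.03 0;1 0 0 0.02 0;1 0 0 0.01 0;1 0 -0.0206 0.0135 0;1 0 -0.0206 0.0135 0;1 0 -0.0191 0.0155 0;1 0 -0.0191 0.0155 0;1 0 0 0 0;1 0 0 0 0")

```text
clock: 33.2
position: [0.566, -0.1388, 0.2556]
ee_rot: [0.998, -0.068, -0.0, 0.0]
ft_force: [-0.5, 0.0, 0.3]
grip_width: 0.003
grasp_force: 0.0
```

Request:
arm_command(series="1 0 -0.0175 0.0174 0;1 0 -0.0175 0.0174 0;1 0 -0.0158 0.019 0;1 0 -0.0158 0.019 0;1 0 -0.0138 0.0204 0;1 0 -0.0138 0.0204 0;1 0 -0.0115 0.0218 0;1 0 -0.0115 0.0218 0;1 0 0 0 0;1 0 0 0 0")

```text
clock: 34.45
position: [0.5723, -0.0925, 0.1928]
ee_rot: [0.998, -0.068, -0.0, 0.0]
ft_force: [-0.5, 0.3, 0.3]
grip_width: 0.002
grasp_force: 0.0
```

```bash
python3 - <<'E'
from h import *
print(enc(),manip.get_obs()['ft_force'])
W=cam('wrist','w7.png');S=cam('scene','s7.png')
d=S['pixels'].astype(int)
a=np.radians(-8.5);ey=np.array([np.cos(a),np.sin(a)]);ex=np.array([ey[1],-ey[0]]);C=np.array([.55928,-.14485])
for th in(.95,.6,.4,.2,0):
  print(th,proj(S,[[*(C+ex*(.11-.22*np.cos(th))+ey*.136*s),.085+.22*np.sin(th)] for s in(1,-1)]).round(0).tolist())
E
```

```text
[-53.7   5.1 192.8  -7.8] [-0.47313025  0.28036388  0.33740861]
0.95 [[198.0, 214.0], [313.0, 151.0]]
0.6 [[219.0, 251.0], [329.0, 185.0]]
0.4 [[228.0, 271.0], [336.0, 204.0]]
0.2 [[235.0, 289.0], [339.0, 221.0]]
0 [[238.0, 303.0], [339.0, 236.0]]
```

Request:
arm_command(series="1 0 -0.0094 0.0228 0;1 0 -0.0094 0.0228 0;1 0 -0.0071 0.0236 0;1 0 -0.0071 0.0236 0;1 0 -0.0046 0.0243 0;1 0 -0.0046 0.0243 0;1 0 -0.0022 0.0245 0;1 0 -0.0022 0.0145 0;1 0 0 0 0;1 0 0 0 0")

```text
clock: 35.8
position: [0.5749, -0.074, 0.1208]
ee_rot: [0.998, -0.068, 0.0, 0.0]
ft_force: [-0.5, -0.2, 0.5]
grip_width: 0.003
grasp_force: 0.0
```

Request:
arm_command(series="1 0 0 0.006 0;1 0 0 0.006 0;1 0 0 0.004 0;1 0 0 0.003 0;1 0 0 0.002 0;1 0 0 0.002 0;1 0 0 0.002 0;1 0 0 0 0;1 0 0 0 0;1 0 0 0 0")

```text
clock: 37.05
position: [0.575, -0.0737, 0.112]
ee_rot: [0.998, -0.068, 0.0, 0.0]
ft_force: [-6.4, 2.1, 14.4]
grip_width: -0.0
grasp_force: 7.1
```

Request:
arm_command(series="1 0 0 -0.02 0;1 0 0 -0.05 0;1 0 0 -0.08 0;1 0 0 -0.1 0;1 0 0 -0.1 0;1 0 0 -0.1 0;1 0 -0.08 -0.08 0;1 0 -0.1 0 0;1 0 -0.1 0 0;1 0 -0.1 0 0")

```text
clock: 38.3
position: [0.5954, 0.0778, 0.3227]
ee_rot: [0.998, -0.068, -0.0, 0.0]
ft_force: [-0.5, -0.3, 0.5]
grip_width: -0.001
grasp_force: 0.0
```

```bash
python3 - <<'E'
from h import *
print(enc(),manip.get_obs()['ft_force'])
d0=cv2.imread('pics/scene0.png');S=cam('scene','s8.png');T=cam('top','t8.png');t0=cv2.imread('pics/top0.png')
a=np.radians(-8.5);ey=np.array([np.cos(a),np.sin(a)]);ex=np.array([ey[1],-ey[0]]);C=np.array([.55928,-.14485])
for nm,c,i0 in(('scene',S,d0),('top',T,t0)):
  im=c['pixels'][:,:,::-1]
  for y in(.09,.05,-.05):
    X=np.arange(-.125,-.05,.006);uv=proj(c,[[*(C+ex*x+ey*y),.093] for x in X]).round().astype(int)
    print(nm,y,[int(im[v,u].mean()) for u,v in uv],[int(i0[v,u].mean()) for u,v in uv])
# old open-lid edge vs now, bystanders
for nm,c,i0,rs in(('scene',S,d0,{'openlid':(180,150,320,215),'bin':(150,180,190,225),'spare':(365,350,420,400),'yellow':(445,262,500,300)}),):
  for k,(x0,y0,x1,y1) in rs.items(): print(k,np.abs(c['pixels'][y0:y1,x0:x1,::-1].astype(int)-i0[y0:y1,x0:x1]).mean().round(1))
E
```

```text
[-225.5    2.8  322.7   -7.8] [-0.5170077  -0.25743597  0.46473075]
scene 0.09 [53, 50, 53, 106, 104, 104, 73, 53, 57, 118, 84, 54, 54] [51, 48, 101, 101, 102, 104, 35, 5, 11, 88, 46, 9, 9]
scene 0.05 [53, 54, 52, 107, 105, 103, 134, 135, 131, 129, 143, 143, 133] [49, 53, 103, 99, 98, 101, 101, 101, 99, 102, 101, 101, 102]
scene -0.05 [53, 51, 69, 107, 105, 102, 142, 139, 172, 217, 170, 217, 161] [52, 47, 94, 102, 104, 110, 111, 112, 157, 214, 151, 215, 138]
top 0.09 [104, 105, 104, 94, 91, 90, 100, 107, 118, 119, 108, 107, 107] [104, 104, 101, 80, 72, 89, 89, 90, 106, 106, 89, 88, 89]
top 0.05 [111, 111, 111, 93, 90, 91, 101, 108, 119, 120, 107, 107, 107] [110, 110, 110, 80, 72, 91, 90, 90, 105, 107, 90, 90, 89]
top -0.05 [68, 68, 65, 89, 92, 92, 104, 109, 117, 115, 108, 108, 108] [68, 68, 64, 73, 74, 92, 91, 90, 104, 100, 90, 90, 90]
openlid 22.3
bin 3.1
spare 3.5
yellow 4.0
```

```bash
python3 -c "
from workcell import manip
print(manip.hand_in())"
```

```text
the job is handed in; nothing more can be done
None
```

I handed the job in at about 38 s: the supply stands centred between the contactor and the terminals to about 1 mm, its back pressed flush on the heat sink with about 20 N and then released. The lid was pushed fully closed with about 14 N, and camera checks showed the spare contactor and bin had not moved.

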